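# Speculoos mould onto the sloped display stand

## Task

Put the dark wooden speculoos mould, the one with the white heart, on the white sloped stand: carved face showing, heart the right way up (brass hanger end uppermost), lying straight and flat on about the middle of the slope with its foot settled against the brass lip at the bottom. Set it down gently rather than dropping it, and leave the star mould where it lies.

Things in the scene. Friction and masses are not known exactly. Their poses are not given: they have to be found in the camera images.
- heart_mould: dark brown wooden mould with a white heart: loose block 160 long (x), 52 wide (y), 20 thick (z) mm, 0.13 kg, lying carved face up. Origin: centre of its underside. +x points to its top end (small brass hanger plate), at the start roughly away from the robot; the foot end is x = -80; +z out of the carved face. Grip across the 52 mm width at mid-length.
- star_mould: the other mould, mid-brown wood with a pale eight-pointed star, loose, same size, axes and origin as the heart mould. Not to be moved.
- ledge: face of the fixed white stand: flat, 220 mm wide, 205 long, rising 36 deg away from the robot, lowest at its brass lip (x -14 to 0 mm, 18 high, full width). Origin: corner of face and lip, mid-width, 26 mm above the slab. +x up the slope, +y across to the left, +z out of the face. A mould let go slides down to the lip; home is its origin at x 80, y 0, z 0 with axes along these.
Not all that is in view belongs to the job. Leave any orange, pink or red look-alike of the heart_mould alone.

How it is judged:
At the end, for the whole second after the job is handed in: Heart mould released, at rest on the stand's face, carved side out, hanger end up; flat on it within 10 deg (10 mm), straight up the slope within 12 deg, foot within 12 mm of the lip, centre within 40 mm of the stand's middle line; star mould within 30 mm of its start (x of heart_mould in the frame of ledge between 0.07 and 0.092 m and y of heart_mould in the frame of ledge between -0.04 and 0.04 m and z of heart_mould in the frame of ledge between -0.008 and 0.01 m and angle between the z axis of heart_mould and the z axis of ledge, either way round below 0.175 rad and angle between the x axis of heart_mould and the x axis of ledge, either way round below 0.21 rad and angle between heart_mould's own z axis and vertical below 1.3 rad and angle between heart_mould's own x axis and vertical below 1.4 rad and linear speed of heart_mould below 0.02 m/s and angular speed of heart_mould below 0.1 rad/s and distance of star_mould from where it was at the start of the episode below 0.03 m); the robot touches nothing.
It fails at once if the star mould is moved more than 30 mm (distance of star_mould from where it was at the start of the episode above 0.03 m).
It fails at once if the mould is dropped or slammed onto the stand (over 60 N) (contact force between heart_mould and ledge above 60 N).
It also fails if it takes over 35 s, if anything falls off the work surface, if the arm or the gripper's body presses on something with over 40 N, if the wrist force passes 120 N, or if a joint passes its speed limit or range.

## Robot

A 6-joint arm with a two-finger parallel gripper is mounted at the origin on the work surface. World frame = base frame: x ahead of the robot, y to its left, z up, the work surface at z = 0. Lengths are in m, angles in rad, forces in N, time in s.
With the tool pointing down it reaches from about 0.35 to 0.975 m from the base axis. Payload 4.9 kg.
Tool frame: the origin (TCP) lies at the very end of the fingers, on their centre line; the grasp point (between the pads) lies 19 mm behind it; z points along the fingers, y is the line along which they close (so a half turn about z gives the same grasp; the last joint's range is limited). The gripper opens to 85 mm and grips with 20 to 120 N. Pads are 22 mm wide; open, the fingers measure 114 mm over their backs; the gripper's body (76 mm by 85 mm) begins 54 mm behind the grasp point. The pads swing forward as they close: fully open they stand 13 mm farther back than shut.
Start: joints at [1.141, 0.053, 1.613, -0, 1.476, -0.119], TCP at [0.191, 0.595, 0.231] pointing down, gripper open.
Joint ranges: [-3.01, 3.01], [-1.01, 2.22], [0.06, 2.58], [-1.02, 4.17], [0.09, 2.62], [-3.14, 3.14]. Speed limits (rad/s): [2.57, 2.57, 3.14, 3.14, 3.14, 3.14].

## Interface

Orientations are given as a unit quaternion [w, x, y, z].
In Python, from cell import get_obs, capture, camera_info, finish_job gives the robot as it stands.
- The arm moves only by the shell command python3 -m handwheel 'ROWS'. ROWS is JSON, a list that holds one entry, the list of rows, each a list of 7 numbers: the gripper command: -1 is shut, 1 is fully open, values between are in proportion, then the shift along the tool's x, y, z scaled (see below), then the turn, a rotation vector about the tool's x, y, z scaled (see below). A call has exactly 10 rows; each row is the pose to reach, as a shift and turn from the pose commanded when the call began, along the tool's axes at that moment, turning the shorter way round; what a row does not reach only later rows make up. The controller multiplies each number of a shift by 50 cm and each number of a turn by 360 degrees. A row lasts 1/8 s, in which the tool goes at most 62.5 mm and 10.7 degrees, less where a joint would pass 70% of its speed; a pose out of reach is approached as far as the arm can. A call with a number of a shift or a turn outside -1 to 1 is refused whole. A call with a gripper value outside its range is refused whole. The fingers move at their own pace and stop on an object; the grip force is fixed at half the most. Time passes only in rows, so rows that repeat a pose let the fingers close, or fill a call up. It gives the time, the measured TCP pose, the force, the opening and the grip force at its end, in the units of the state.
- get_obs(): the state, without advancing time (a new reading comes with each control period).
- capture(name): name is "scene" or "top" or "wrist"; returns the picture (420x560x3 uint8, red, green, blue); there is no depth.
- camera_info(name): a dict with "mtx" (3x3 intrinsics, pixels), "R" (3x3) and "t" (3): a world point X has camera coordinates R X + t; the wrist camera has in their place "tool_from_camera" (4x4, takes a point from camera to tool coordinates, whose origin is the TCP and whose axes are the flange's). Camera axes: x right, y down, z forward; pixel columns grow to the right and rows downward; lengths in m; the calibration is good to about 2 mm. A picture is of the moment at which its call begins: read the wrist's pose just before it. camera_info takes no time and is no camera call.
- finish_job(): hands the job in; it is judged then, once.
The state is a dict: "time_s": time; "joints": joint angles; "qvel": joint speeds; "joint_torque": joint torques, N m; "ee_pos": TCP position; "tcp_rot": TCP orientation; "force": force on the tool from outside, world axes, zero at the start; "wrist_torque": the same for the moment, N m; "grip_width": finger opening in m; "grip_force": force on a finger pad.
Only numpy, scipy, OpenCV 4.12 (cv2) and the standard library are available. Lean on these libraries where they do the work, as an engineer would, in place of code of your own. Each camera call takes 0.05 s, during which the arm holds its last target. There are 200 camera calls.

## Working session

There is one attempt and no reset: what is moved stays moved. The work goes in short steps, Python scripts to look and compute and a shell command to move; the robot and the scene stay as the last step left them, time stands still between calls to the robot, and variables do not carry over. Pictures are saved under pics/ and viewed, at most 10 in all, crops included, and the job is handed in when it is done.

```bash
mkdir -p pics; cat > h.py <<'E'
import numpy as np, cv2
from cell import get_obs, capture, camera_info
from scipy.spatial.transform import Rotation as Ro
def save(n,f):
    im=capture(n); cv2.imwrite('pics/'+f,im[:,:,::-1]); return im
def ray(n,uv,z):
    c=camera_info(n); R=np.array(c['R']);t=np.array(c['t']);K=np.array(c['mtx'])
    o=-R.T@t; d=R.T@np.linalg.inv(K)@np.array([uv[0],uv[1],1.]); return o+d*(z-o[2])/d[2]
def proj(n,X):
    c=camera_info(n); p=np.array(c['mtx'])@(np.array(c['R'])@np.array(X)+np.array(c['t'])); return p[:2]/p[2]
E
python3 - <<'E'
from h import *
a=save('scene','s0.png');b=save('top','t0.png')
for n in('scene','top'):
    c=camera_info(n);print(n,-np.array(c['R']).T@np.array(c['t']))
print(get_obs())
E
```

```text
scene [0.87656285 0.50571473 0.60892765]
top [ 0.34449546 -0.06096529  1.09437513]
{'time_s': 0.1, 'joints': array([ 1.14098805e+00,  5.33145858e-02,  1.61417372e+00,  7.34935472e-07,
        1.47599017e+00, -1.18995872e-01]), 'qvel': array([ 0.00046975, -0.00206949, -0.00355589, -0.0001051 ,  0.00218879,
       -0.00077592]), 'joint_torque': array([ 1.39150766e-04, -3.94901168e+01, -3.71363211e+01, -1.45998674e-04,
        3.92966977e-03, -2.52227039e-06]), 'ee_pos': array([0.19090365, 0.59453419, 0.23016106]), 'tcp_rot': array([-2.55854375e-04,  1.54781387e-01,  9.87948295e-01, -9.07536300e-04]), 'force': array([-0.16589273, -0.47789371, -1.17870166]), 'wrist_torque': array([-0.03581975, -0.02522505, -0.0155798 ]), 'grip_force': 0.0, 'grip_width': 0.08532779335938694}
```

View pics/t0.png

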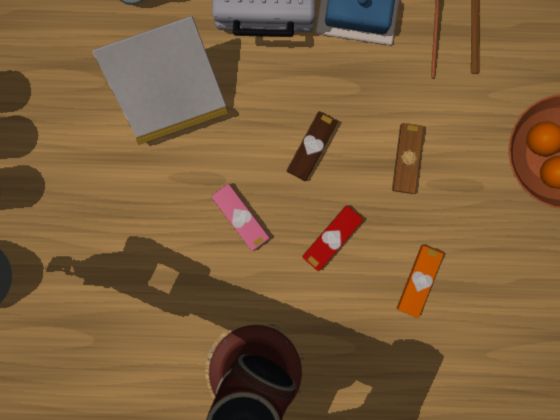

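View pics/s0.png

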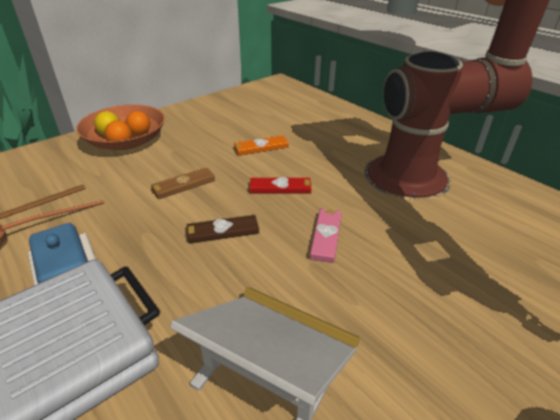

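The dark brown mould at top (313,146) has a white heart and its hanger at (327,119). The pink (240,217), red (333,238) and orange (421,281) moulds are look-alikes, and the star mould is at (408,158). The dark one fits the description. The stand's face is at about (160,78), with its brass lip along (137,138)–(226,112).

```bash
python3 - <<'E'
from h import *
im=cv2.imread('pics/t0.png')
x0,y0=80,10
cv2.imwrite('pics/c0.png',cv2.resize(im[10:210,80:360],None,fx=2.8,fy=2.8,interpolation=cv2.INTER_CUBIC))
hsv=cv2.cvtColor(im,cv2.COLOR_BGR2HSV)
# mould: dark region in roi, plus enclosed heart
roi=np.zeros(im.shape[:2],np.uint8); roi[105:190,280:345]=255
m=((hsv[...,2]<62)&(roi>0)).astype(np.uint8)
cs,_=cv2.findContours(m,cv2.RETR_EXTERNAL,cv2.CHAIN_APPROX_NONE)
c=max(cs,key=cv2.contourArea)
P=np.array([ray('top',p[0],0.02)[:2] for p in c],np.float32)
r=cv2.minAreaRect(P);print('mould',r,'box px',cv2.boxPoints(cv2.minAreaRect(c)).round(1).tolist())
print('hanger',ray('top',(327,119),.02),'heart',ray('top',(313,146),.02))
# stand: low-saturation face
roi[:]=0; roi[10:150,88:232]=255
m=((hsv[...,1]<50)&(hsv[...,2]>95)&(roi>0)).astype(np.uint8)
cs,_=cv2.findContours(m,cv2.RETR_EXTERNAL,cv2.CHAIN_APPROX_NONE);c=max(cs,key=cv2.contourArea)
q=cv2.approxPolyDP(cv2.convexHull(c),5,True)[:,0];print('face px',q.tolist(),hsv[80,160],hsv[125,180])
m=((hsv[...,0]>15)&(hsv[...,0]<32)&(hsv[...,1]>170)&(hsv[...,2]>90)&(roi>0)).astype(np.uint8)
cs,_=cv2.findContours(m,cv2.RETR_EXTERNAL,cv2.CHAIN_APPROX_NONE)
if cs:
    c=max(cs,key=cv2.contourArea);print('lip px',cv2.contourArea(c),cv2.boxPoints(cv2.minAreaRect(c)).round(1).tolist())
E
```

```text
mould ((0.4796571433544159, -0.11664801836013794), (0.01963050104677677, 0.07887313514947891), 56.04304504394531) box px [[297.8999938964844, 176.1999969482422], [317.6000061035156, 148.60000610351562], [324.5, 153.5], [304.79998779296875, 181.10000610351562]]
hanger [ 0.58761413 -0.15078038  0.02      ] heart [ 0.52359732 -0.11977089  0.02      ]
face px [[191, 16], [225, 105], [136, 135], [93, 50]] [ 13  18 129] [ 21 191 115]
lip px 496.5 [[136.0, 138.10000610351562], [225.3000030517578, 107.0], [227.3000030517578, 112.9000015258789], [138.0, 143.89999389648438]]
```

View pics/c0.png

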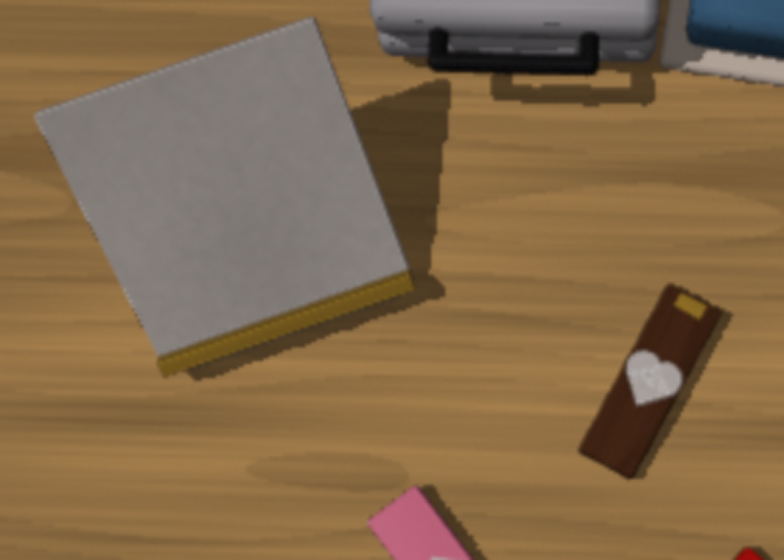

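The crop confirms it. The dark brown mould with the white heart has its hanger at the upper end, with top-face corners at crop (670,284), (724,313), (632,478) and (580,452). The stand's face corners are at crop (36,118), (314,18), (408,270) and (162,357).

```bash
cat >> h.py <<'E'
def px(c): return (80+(c[0]+.5)/2.8-.5, 10+(c[1]+.5)/2.8-.5)
E
python3 - <<'E'
from h import *
M=np.array([ray('top',px(c),.02) for c in [(670,284),(724,313),(632,478),(580,452)]])
print('mould centre',M.mean(0)); d=(M[0]+M[1]-M[2]-M[3])/2; print('len',np.linalg.norm(d),'yaw',np.degrees(np.arctan2(d[1],d[0])),'wid',np.linalg.norm(M[0]-M[1]),np.linalg.norm(M[2]-M[3]))
zt=.026+.205*np.sin(np.radians(36))
T=[ray('top',px(c),zt) for c in [(36,118),(314,18)]]
# lip top outer-edge: top of lip 18 along normal; inner top edge: x=0,z=18
zl=.026+.018*np.cos(np.radians(36))
L=[ray('top',px(c),zl) for c in [(160,357),(408,272)]]
print(T,L,np.linalg.norm(T[0]-T[1]),np.linalg.norm(L[0]-L[1]))
u=(T[0]-T[1])[:2]; yw=np.arctan2(-u[0],u[1]); u2=(L[0]-L[1])[:2]; y2=np.arctan2(-u2[0],u2[1]); print('yaw',np.degrees([yw,y2]))
a=np.array([np.cos(yw),np.sin(yw)])
t=(T[0]+T[1])[:2]/2; l=(L[0]+L[1])[:2]/2
print('axis yaw from mids',np.degrees(np.arctan2(*(t-l)[::-1])),'span',np.linalg.norm(t-l),'expect',.205*np.cos(.628)+.018*np.sin(.628))
print('origin est from top',t-a*.205*np.cos(.6283),'from lip',l+a*.018*np.sin(.6283))
print(camera_info('wrist'))
E
```

```text
mould centre [ 0.52371925 -0.11837142  0.02      ]
len 0.15807073735850843 yaw -27.08602988142933 wid 0.050924348823947765 0.0480285928644179
[array([0.68625407, 0.3472784 , 0.14649598]), array([0.7667615 , 0.14476918, 0.14649598])] [array([0.5297507 , 0.28301759, 0.04056231]), array([0.60489724, 0.08352896, 0.04056231])] 0.21792528836294722 0.2131729731301314
yaw [21.68026756 20.64118482]
axis yaw from mids 21.514438614333866 span 0.1711055598140245 expect 0.17646235256539666
origin est from top [0.57238937 0.1847541 ] from lip [0.57715541 0.18718176]
{'mtx': array([[345.59557562,   0.        , 281.08516854],
       [  0.        , 345.59557562, 208.64601153],
       [  0.        ,   0.        ,   1.        ]]), 'tool_from_camera': array([[ 8.21326570e-04, -9.62897317e-01, -2.69866785e-01,
         6.87414669e-02],
       [ 9.99999528e-01,  6.50596214e-04,  7.22092690e-04,
         3.09589504e-06],
       [-5.19726805e-04, -2.69867251e-01,  9.62897397e-01,
        -1.42143752e-01],
       [ 0.00000000e+00,  0.00000000e+00,  0.00000000e+00,
         1.00000000e+00]])}
```

```bash
cat >> h.py <<'E'
def rot(yaw,tilt=0): # tool x = -(yaw dir), z down, then tilted
    c,s=np.cos(np.radians(yaw)),np.sin(np.radians(yaw))
    B=np.array([[-c,-s,0],[-s,c,0],[0,0,-1]]).T.copy()
    B=np.column_stack([[-c,-s,0],[-s,c,0],[0,0,-1]])
    return Ro.from_matrix(B)*Ro.from_euler('y',-tilt,degrees=True)
def cur():
    o=get_obs();q=o['tcp_rot'];return o,np.array(o['ee_pos']),Ro.from_quat([q[1],q[2],q[3],q[0]])
def rel(p,R):
    o,P,C=cur(); print('t',o['time_s'],'shift',(C.inv().apply(np.array(p)-P)/.5).round(4),'turn',((C.inv()*R).as_rotvec()/2/np.pi).round(4))
def wray(uv,z,P,C):
    c=camera_info('wrist');T=np.array(c['tool_from_camera']);K=np.array(c['mtx'])
    d=C.apply(T[:3,:3]@np.linalg.inv(K)@np.array([uv[0],uv[1],1.]));o=P+C.apply(T[:3,3]);return o+d*(z-o[2])/d[2]
LO=np.array([.575,.186,.026]);LY=21.5
def ledge(x,y,z,n=36.):
    a=np.radians(LY);t=np.radians(36);A=np.array([np.cos(a),np.sin(a),0]);Y=np.array([-A[1],A[0],0]);Z=np.array([0,0,1.])
    return LO+x*(A*np.cos(t)+Z*np.sin(t))+y*Y+z*(Z*np.cos(t)-A*np.sin(t))
E
python3 - <<'E'
from h import *
rel([.36,.24,.21],rot(-10)); rel([.524,-.118,.2],rot(-27))
E
```

```text
t 0.1 shift [-0.5389 -0.5716  0.0413] turn [-0.0003 -0.0001 -0.0217]
t 0.1 shift [-1.0701 -1.1529  0.0622] turn [-0.0003 -0.      0.0255]
```

```bash
python3 -m handwheel '[[[1,-0.06,-0.06,0.004,0,0,0.001],[1,-0.12,-0.13,0.01,0,0,0.003],[1,-0.19,-0.2,0.014,0,0,0.005],[1,-0.26,-0.28,0.02,0,0,0.007],[1,-0.33,-0.35,0.025,0,0,0.009],[1,-0.4,-0.43,0.03,0,0,0.01],[1,-0.46,-0.5,0.035,0,0,0.011],[1,-0.5,-0.54,0.038,0,0,0.012],[1,-0.53,-0.565,0.04,0,0,0.013],[1,-0.54,-0.575,0.04,0,0,0.013]]]'; python3 -c "
from h import *
rel([.524,-.118,.18],rot(-27))"
```

```text
time_s: 1.35
ee_pos: [0.3604, 0.2379, 0.2108]
tcp_rot: [-0.0, 0.196, 0.981, -0.0]
force: [-0.9, 0.0, 0.2]
grip_width: 0.0857
grip_force: 0.0
t 1.35 shift [-0.5755 -0.5316  0.0616] turn [-0.0001 -0.0001  0.0123]
```

```bash
python3 -m handwheel '[[[1,-0.06,-0.055,0.006,0,0,0.001],[1,-0.13,-0.12,0.014,0,0,0.003],[1,-0.2,-0.185,0.02,0,0,0.005],[1,-0.28,-0.26,0.03,0,0,0.007],[1,-0.36,-0.33,0.038,0,0,0.008],[1,-0.43,-0.4,0.046,0,0,0.01],[1,-0.5,-0.46,0.052,0,0,0.011],[1,-0.54,-0.5,0.058,0,0,0.012],[1,-0.57,-0.525,0.062,0,0,0.012],[1,-0.576,-0.532,0.062,0,0,0.012]]]'; python3 - <<'E'
from h import *
o,P,C=cur(); im=save('wrist','w1.png'); np.savez('w1.npz',P=P,q=C.as_quat()); print(P)
E
```

```text
time_s: 2.6
ee_pos: [0.5248, -0.1172, 0.1799]
tcp_rot: [-0.0, 0.232, 0.973, 0.0]
force: [0.1, -0.3, 0.1]
grip_width: 0.0851
grip_force: 0.0
[ 0.52483493 -0.11724714  0.1799228 ]
```

View pics/w1.png

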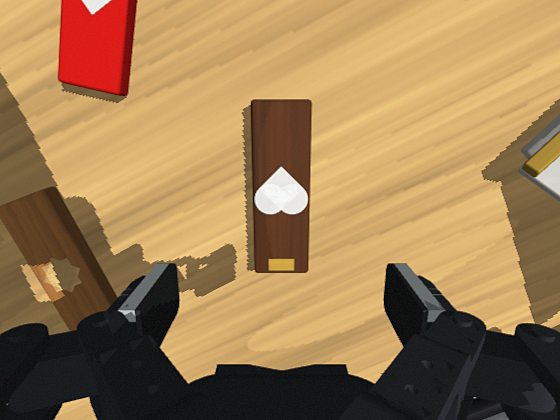

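The wrist view shows the dark mould square to the tool: top face about (254,99)–(311,100) to (257,271)–(308,272), with the hanger at (281,265). The star mould at lower left is well clear.

```bash
python3 - <<'E'
from h import *
d=np.load('w1.npz');P=d['P'];C=Ro.from_quat(d['q'])
M=np.array([wray(c,.02,P,C) for c in [(254,99),(311,100),(308,272),(257,271)]])
print(M.round(4)); dd=(M[2]+M[3]-M[0]-M[1])/2; print('c',M.mean(0),np.linalg.norm(dd),np.degrees(np.arctan2(dd[1],dd[0])),np.linalg.norm(M[0]-M[1]),np.linalg.norm(M[2]-M[3]))
print('star',wray((65,262),.02,P,C), ray('top',(408,158),.02))
c=M.mean(0); yw=np.degrees(np.arctan2(dd[1],dd[0]))
rel([c[0],c[1],.002],rot(yw))
E
```

```text
[[ 0.444  -0.1016  0.02  ]
 [ 0.4662 -0.0595  0.02  ]
 [ 0.6067 -0.1295  0.02  ]
 [ 0.5838 -0.1726  0.02  ]]
c [ 0.52519055 -0.11578785  0.02      ] 0.15691810105649837 -26.70150346205645 0.04755392200713023 0.04877830685180373
star [ 0.49355322 -0.33070792  0.02      ] [ 0.50147397 -0.34029527  0.02      ]
t 2.65 shift [3.000e-04 2.900e-03 3.562e-01] turn [ 0.     -0.0001 -0.0003]
```

```bash
python3 -m handwheel '[[[1,0,0.003,0.04,0,0,0],[1,0,0.003,0.1,0,0,0],[1,0,0.003,0.16,0,0,0],[1,0,0.003,0.22,0,0,0],[1,0,0.003,0.27,0,0,0],[1,0,0.003,0.31,0,0,0],[1,0,0.003,0.335,0,0,0],[1,0,0.003,0.348,0,0,0],[1,0,0.003,0.352,0,0,0],[1,0,0.003,0.352,0,0,0]]]' && python3 -m handwheel '[[[-1,0,0,0,0,0,0],[-1,0,0,0,0,0,0],[-1,0,0,0,0,0,0],[-1,0,0,0,0,0,0],[-1,0,0,0,0,0,0],[-1,0,0,0,0,0,0],[-1,0,0,0,0,0,0],[-1,0,0,0,0,0,0],[-1,0,0,0,0,0,0],[-1,0,0,0,0,0,0]]]'
```

```text
time_s: 3.9
ee_pos: [0.5258, -0.116, 0.0049]
tcp_rot: [0.001, 0.232, 0.973, -0.0]
force: [-0.1, -0.2, -0.5]
grip_width: 0.0854
grip_force: 0.0
time_s: 5.15
ee_pos: [0.5261, -0.1162, 0.0053]
tcp_rot: [0.001, 0.232, 0.973, -0.0]
force: [-0.6, -0.4, 6.0]
grip_width: 0.0502
grip_force: 65.1
```

```bash
python3 -m handwheel '[[[-1,0,0,-0.01,0,0,0],[-1,0,0,-0.03,0,0,0],[-1,0,0,-0.07,0,0,0],[-1,0,0,-0.13,0,0,0],[-1,0,0,-0.2,0,0,0],[-1,0,0,-0.27,0,0,0],[-1,0,0,-0.34,0,0,0],[-1,0,0,-0.4,0,0,0],[-1,0,0,-0.43,0,0,0],[-1,0,0,-0.44,0,0,0]]]'; python3 - <<'E'
from h import *
print(ledge(.09,0,.10));rel(ledge(.09,0,.10),rot(LY,36))
E
```

```text
time_s: 6.4
ee_pos: [0.5253, -0.1158, 0.2248]
tcp_rot: [0.0, 0.232, 0.973, -0.0]
force: [-0.1, -0.1, -2.2]
grip_width: 0.0502
grip_force: 64.3
[0.58805655 0.19114311 0.15980237]
t 6.4 shift [0.165  0.6045 0.13  ] turn [-0.0422 -0.0938 -0.1296]
```

```bash
python3 -m handwheel '[[[-1,0.01,0.04,0,-0.003,-0.006,-0.008],[-1,0.03,0.11,0,-0.007,-0.017,-0.023],[-1,0.05,0.19,0,-0.013,-0.029,-0.04],[-1,0.075,0.27,0,-0.018,-0.042,-0.058],[-1,0.095,0.35,0,-0.025,-0.055,-0.076],[-1,0.12,0.43,0,-0.03,-0.067,-0.093],[-1,0.135,0.5,0,-0.035,-0.078,-0.108],[-1,0.15,0.56,0,-0.039,-0.087,-0.12],[-1,0.162,0.595,0,-0.042,-0.092,-0.128],[-1,0.165,0.605,0,-0.042,-0.094,-0.13]]]'; python3 - <<'E'
from h import *
rel(ledge(.09,0,.05),rot(LY,36))
save('scene','s2.png')
o,P,C=cur(); save('wrist','w2.png'); np.savez('w2.npz',P=P,q=C.as_quat())
E
```

```text
time_s: 7.65
ee_pos: [0.5862, 0.1927, 0.2215]
tcp_rot: [0.302, -0.18, 0.934, 0.058]
force: [0.1, 0.3, -2.3]
grip_width: 0.0505
grip_force: 64.3
t 7.65 shift [ 0.0701 -0.0043  0.2014] turn [ 0.0003 -0.0005  0.0006]
```

View pics/w2.png

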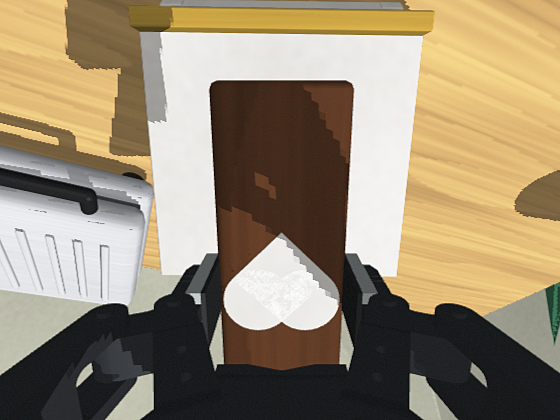

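View pics/s2.png

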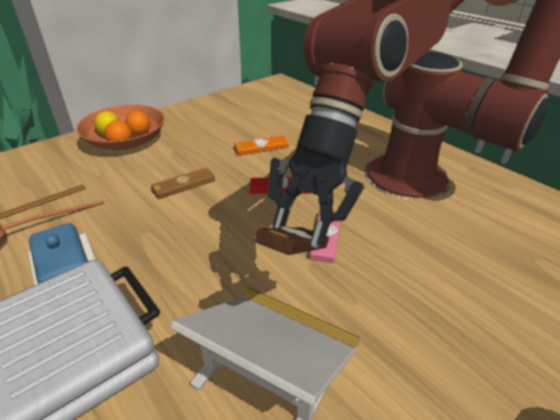

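The wrist view shows the mould held straight over the stand, with its foot edge at (210–354,82). The corner of lip and face runs (140,32)–(424,35), and the face's top edge (162,275)–(397,275). I'll check these against the estimated ledge frame.

```bash
python3 - <<'E'
from h import *
d=np.load('w2.npz');P=d['P'];C=Ro.from_quat(d['q'])
c=camera_info('wrist');T=np.array(c['tool_from_camera']);K=np.array(c['mtx'])
O=ledge(0,0,0);X=ledge(1,0,0)-O;Y=ledge(0,1,0)-O;Z=ledge(0,0,1)-O
def L(p):return np.array([X,Y,Z])@(p-O)
o=L(P+C.apply(T[:3,3]));print('tcp',L(P).round(4))
def f(uv,h):
    v=np.array([X,Y,Z])@C.apply(T[:3,:3]@np.linalg.inv(K)@[uv[0],uv[1],1.]);return (o+v*(h-o[2])/v[2]).round(4)
for uv in [(140,32),(424,35),(397,275),(162,275)]: print(f(uv,0))
h=L(P)[2]+.015
for uv in [(210,83),(354,83)]: print('foot',f(uv,h))
E
```

```text
tcp [0.1258 0.0019 0.1508]
[-0.0021 -0.1067  0.    ]
[-0.001   0.1127  0.    ]
[0.2026 0.1109 0.    ]
[ 0.2033 -0.1078  0.    ]
foot [ 0.0475 -0.0229  0.1658]
foot [0.0473 0.0273 0.1658]
```

```bash
python3 -c "
from h import *
rel(ledge(.086,.0025,.03),rot(LY,36))"
```

```text
t 7.75 shift [0.08   0.0027 0.2427] turn [ 0.0001 -0.0004  0.0005]
```

```bash
python3 -m handwheel '[[[-1,0.01,0.003,0.01,0,0,0],[-1,0.03,0.003,0.04,0,0,0],[-1,0.05,0.003,0.08,0,0,0],[-1,0.07,0.003,0.12,0,0,0],[-1,0.08,0.003,0.16,0,0,0],[-1,0.08,0.003,0.19,0,0,0],[-1,0.08,0.003,0.215,0,0,0],[-1,0.08,0.003,0.232,0,0,0],[-1,0.08,0.003,0.24,0,0,0],[-1,0.08,0.003,0.242,0,0,0]]]'; python3 -c "
from h import *
rel(ledge(.086,.0025,.006),rot(LY,36))"
```

```text
time_s: 9.0
ee_pos: [0.6238, 0.2069, 0.103]
tcp_rot: [0.304, -0.178, 0.934, 0.057]
force: [-0.3, -1.4, -0.8]
grip_width: 0.0504
grip_force: 64.4
t 9.0 shift [0.0044 0.002  0.0502] turn [-0.      0.      0.0004]
```

```bash
python3 -m handwheel '[[[-1,0.001,0.001,0.006,0,0,0],[-1,0.002,0.001,0.012,0,0,0],[-1,0.002,0.001,0.018,0,0,0],[-1,0.002,0.001,0.023,0,0,0],[-1,0.002,0.001,0.028,0,0,0],[-1,0.002,0.001,0.032,0,0,0],[-1,0.002,0.001,0.036,0,0,0],[-1,0.002,0.001,0.039,0,0,0],[-1,0.002,0.001,0.041,0,0,0],[-1,0.002,0.001,0.041,0,0,0]]]'; python3 -c "
from h import *
rel(ledge(.086,.0025,.006),rot(LY,36))"
```

```text
time_s: 10.25
ee_pos: [0.6339, 0.2114, 0.0856]
tcp_rot: [0.304, -0.179, 0.934, 0.057]
force: [-0.2, -0.7, -2.1]
grip_width: 0.05
grip_force: 64.4
t 10.25 shift [0.0019 0.0009 0.0091] turn [-0.     -0.      0.0004]
```

```bash
python3 -m handwheel '[[[-1,0.001,0,0.001,0,0,0],[-1,0.001,0,0.002,0,0,0],[-1,0.001,0,0.003,0,0,0],[-1,0.001,0,0.004,0,0,0],[-1,0.001,0,0.005,0,0,0],[-1,0.001,0,0.006,0,0,0],[-1,0.001,0,0.006,0,0,0],[-1,0.001,0,0.006,0,0,0],[-1,0.001,0,0.006,0,0,0],[-1,0.001,0,0.006,0,0,0]]]'; python3 -c "
from h import *
rel(ledge(.086,.0025,.006),rot(LY,36))"
```

```text
time_s: 11.5
ee_pos: [0.6352, 0.212, 0.083]
tcp_rot: [0.304, -0.179, 0.934, 0.057]
force: [0.1, 0.4, -1.9]
grip_width: 0.0504
grip_force: 64.4
t 11.5 shift [0.0011 0.0008 0.0033] turn [-0.     -0.      0.0004]
```

```bash
python3 -m handwheel '[[[-1,0,0,0.001,0,0,0],[-1,0,0,0.002,0,0,0],[-1,0,0,0.003,0,0,0],[-1,0,0,0.003,0,0,0],[-1,0,0,0.004,0,0,0],[-1,0,0,0.004,0,0,0],[-1,0,0,0.005,0,0,0],[-1,0,0,0.005,0,0,0],[-1,0,0,0.005,0,0,0],[-1,0,0,0.005,0,0,0]]]'
```

```text
time_s: 12.75
ee_pos: [0.6361, 0.2123, 0.0816]
tcp_rot: [0.303, -0.179, 0.934, 0.057]
force: [-12.3, -4.3, 8.0]
grip_width: 0.0502
grip_force: 66.1
```

```bash
python3 -m handwheel '[[[0.25,0,0,-0.001,0,0,0],[0.3,0,0,-0.002,0,0,0],[0.35,0,0,-0.002,0,0,0],[0.4,0,0,-0.002,0,0,0],[0.5,0,0,-0.002,0,0,0],[0.6,0,0,-0.002,0,0,0],[0.8,0,0,-0.002,0,0,0],[1,0,0,-0.002,0,0,0],[1,0,0,-0.002,0,0,0],[1,0,0,-0.002,0,0,0]]]' && python3 -m handwheel '[[[1,0,0,-0.01,0,0,0],[1,0,0,-0.03,0,0,0],[1,0,0,-0.06,0,0,0],[1,0,0,-0.1,0,0,0],[1,0,0,-0.15,0,0,0],[1,0,0,-0.19,0,0,0],[1,0,0,-0.22,0,0,0],[1,0,0,-0.235,0,0,0],[1,0,0,-0.24,0,0,0],[1,0,0,-0.24,0,0,0]]]'; python3 - <<'E'
from h import *
o,P,C=cur(); save('wrist','w3.png'); np.savez('w2.npz',P=P,q=C.as_quat())
E
```

```text
time_s: 14.0
ee_pos: [0.636, 0.2123, 0.0818]
tcp_rot: [0.304, -0.178, 0.934, 0.057]
force: [-0.1, -0.0, 0.2]
grip_width: 0.0857
grip_force: 0.0
time_s: 15.25
ee_pos: [0.5703, 0.1864, 0.1786]
tcp_rot: [0.304, -0.178, 0.934, 0.057]
force: [0.5, -0.7, -0.9]
grip_width: 0.0853
grip_force: 0.0
```

View pics/w3.png

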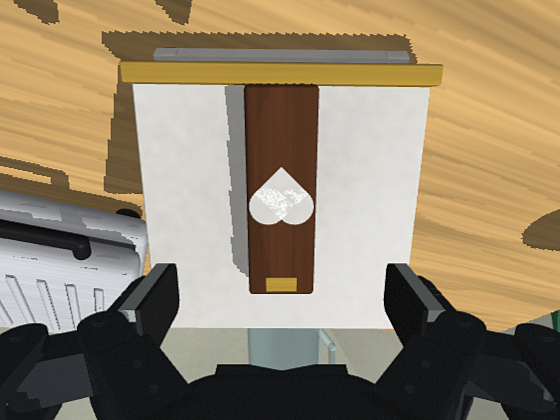

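The mould lies straight and centred on the stand. Its foot, at row 85, touches the lip; the hanger at (281,285) is uppermost, and the gripper is clear.

```bash
python3 -c "
from cell import finish_job
print(finish_job())"
```

```text
the job is handed in; nothing more can be done
None
```

The heart mould is on the stand, carved face out with the hanger end up, straight and centred with its foot against the lip; it was set down at about 15 N, the star mould was never touched, and the job is handed in (no verdict was returned).

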